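Eject a lens unit from its service well and store it

ROBOT

A 6-joint arm with a two-finger parallel gripper is mounted at the origin on the work surface. World frame = base frame: x ahead of the robot, y to its left, z up, the work surface at z = 0. Lengths are in m, angles in rad, forces in N, time in s.
With the tool pointing down it reaches from about 0.275 to 0.975 m from the base axis. Payload 8.4 kg.
Tool frame: the origin (TCP) lies at the very end of the fingers, on their centre line; the grasp point (between the pads) lies 19 mm behind it; z points along the fingers, y is the line along which they close (so a half turn about z gives the same grasp; the last joint's range is limited). The gripper opens to 92 mm and grips with 3 to 60 N. Pads are 20 mm wide; open, the fingers measure 128 mm over their backs; the gripper's body (75 mm by 189 mm) begins 69 mm behind the grasp point.
Start: joints at [1.101, 0.353, 1.633, -0, 1.155, -0.002], TCP at [0.282, 0.558, 0.215] pointing down, gripper open.
Joint ranges: [-2.63, 2.63], [-0.92, 2.1], [0.06, 2.66], [-1.3, 4.44], [0, 2.69], [-3.02, 3.02]. Speed limits (rad/s): [2.22, 2.22, 2.79, 3.14, 3.14, 3.14].

INTERFACE

Orientations are given as a rotation vector (axis times angle).
In Python, from rig import r gives the robot as it stands.
- The arm moves only by the shell command python3 -m jog 'ROWS' [FORCE]. ROWS is text: rows parted by semicolons, each of 5 numbers parted by spaces: the shift along the tool's x, y, z in m, then the turn about the tool's z in rad, then the closure, from 0 (fully open) to 1 (shut). A call has 1 to 12 rows; each row is the pose to reach, as a shift and turn from the pose commanded when the call began, along the tool's axes at that moment; what a row does not reach only later rows make up. A row lasts 1/10 s, in which the tool goes at most 50 mm and 8.59 degrees, less where a joint would pass 70% of its speed; a pose out of reach is approached as far as the arm can. A call with a gripper value outside its range is refused whole. The fingers move at their own pace and stop on an object; FORCE is the grip in N (left out, the last holds). Time passes only in rows, so rows that repeat a pose let the fingers close. It gives the time, the measured TCP pose, the force, the opening and the grip force at its end, in the units of the state.
- r.read_state(): the state, without advancing time (a new reading comes with each control period).
- r.camera(name): name is "side" or "top"; returns (picture, depth): 384x512x3 uint8, red, green, blue; 384x512 float32, m along the optical axis (not along the pixel's ray), 0 where there is no reading.
- r.camera_params(name): a dict with "fx", "fy", "cx", "cy" (pixels), "k1" (the pictures are not rectified: a ray, as slopes to the right and down, at radius r is drawn at 1 + k1 r^2 times it, then the intrinsics apply), "xyz" and "attitude" of the camera in the world. Camera axes: x right, y down, z forward; pixel columns grow to the right and rows downward; lengths in m; the calibration is good to about 2 mm. A picture is of the moment at which its call begins. camera_params takes no time and is no camera call.
- r.finish_job(): hands the job in; it is judged then, once.
The state is a dict: "time_s": time; "joint_positions": joint angles; "qvel": joint speeds; "joint_torque": joint torques, N m; "ee_pos": TCP position; "tcp_rot": TCP orientation; "wrist_force": force on the tool from outside, world axes, zero at the start; "ft_torque": the same for the moment, N m; "opening": finger opening in m; "gripper_force": force on a finger pad.
Only numpy, scipy, OpenCV 4.12 (cv2) and the standard library are available. Lean on these libraries where they do the work, as an engineer would, in place of code of your own. Each camera call takes 0.05 s, during which the arm holds its last target. There are 200 camera calls.

TASK

The plain lens barrel sits flush in the well of the grey service stand, where fingers cannot get hold of it: press the stand's lever all the way down so that the ejector raises the barrel from below, let go, then lift the barrel out by its raised end. Set it down gently, upright with its glass up, wholly on the round rubber pad in the free bay of the tray, and leave it there. Leave the other things on the bench where they are.

Things in the scene. Friction and masses are not known exactly. Their poses are not given: they have to be found in the camera images.
- stand: Fixed grey service stand, base 120 mm (x) by 290 mm (y). Origin on the bench straight below the well's centre; z up. Over the origin stands an aluminium cell block 104 x 104 mm, top 116 mm above the bench, with an upright round well of 55 mm bore and 60 mm depth. The lever runs from under the block along the stand's -y to a black square pad. The block's sides line up with the stand's x and y.
- well_mouth (a point): Centre of the well's mouth, in the block's top face, 116 mm above the bench.
- lever_pad (a point): Centre of the top face of the lever's black pad, 44 x 44 mm, about 187 mm from the well's centre along the stand's -y. At rest it is about 71 mm above the bench (its outer edge tilted up 10 degrees), fully down about 34 mm (its outer edge tilted down 10 degrees). It moves with the lever, on an arc about a level pivot 85 mm from the well's centre along the stand's -y and 39 mm above the bench.
- lever (a joint): Rocker lever angle in rad: 0 at rest (pad up), 0.356 with the pad fully down against its stop, about 37 mm lower. Pressing takes 8 to 15 N down on the pad; the lever is stiff and stays where it is left. It needs no catch and may be released.
- ejector (a joint): Rise in m of the steel ejector pin (24 mm diameter) in the hole in the well's floor, driven by the lever: 0 at rest, 0.0315 with the lever fully down. At rest its top is 2 mm below the well's floor, so the barrel rises by about 29 mm at full press and then stands that far out of the block.
- lens_centre (a point): Centre, half-way up, of the loose lens barrel: a plain aluminium cylinder 52 mm in diameter and 60 mm tall, about 0.17 to 0.34 kg, with a flat glass on its top face; z is its axis, pointing to the glass. At the start it stands on the well's floor, its top flush with the block. Grip its raised end from above across the diameter.
- tray: Fixed low grey tray, 240 mm (x) by 126 mm (y), rim and middle divider 16 mm high, inner floor 4 mm above the bench. Two bays side by side along its x, their centres 59 mm either side of the origin, which is on the bench under the tray's centre. One bay (it varies) holds the round rubber pad, the other the wide lens unit.
- pad_top (a point): Centre of the top face of the round rubber pad, 84 mm in diameter, fixed in the free bay; its top is 8 mm above the bench.
- wide_unit: Another lens unit, loose, standing in the tray's other bay: stepped aluminium, 72 mm in diameter below and 48 mm above, 42 mm tall. Origin at the centre of its underside. To be left alone.
- dropper_bottle: Amber glass bottle, 42 mm in diameter, 85 mm tall, standing; origin under it. Bystander.
- blower: Black rubber dust blower, pear-shaped, 58 mm in diameter, 100 mm tall, standing nozzle up; origin under it. Bystander.
- screwdriver: Screwdriver 160 mm long, lying along its x, about 30 mm thick at the handle. Bystander.
- jar: Clear glass jar with a white lid, 60 mm in diameter, 70 mm tall; origin under it. Bystander.
- lens_unit: The lens barrel itself; origin at the centre of its underside, 30 mm below lens_centre.
Things that resemble listed ones, but are neither listed nor needed, are in the scene too. There is more than one size of the part that bears pad_top; the job needs the largest.

How it is judged:
By the outcome, as a careful person would: the job done as asked, in the order asked, and still so for the second after the job is handed in, with the robot touching nothing.
It also fails if it takes over 59 s, if anything falls off the work surface, if the arm or the gripper's body presses on something with over 40 N, if the wrist force passes 120 N, or if a joint passes its speed limit or range.

## Working session

There is one attempt and no reset: what is moved stays moved. The work goes in short steps, Python scripts to look and compute and a shell command to move; the robot and the scene stay as the last step left them, time stands still between calls to the robot, and variables do not carry over. Pictures are saved under pics/ and viewed, at most 10 in all, crops included, and the job is handed in when it is done.

```bash
mkdir -p pics; cat > h.py <<'E'
import numpy as np,cv2
from rig import r
from scipy.spatial.transform import Rotation as R
def snap(n,f):
    im,d=r.camera(n); cv2.imwrite('pics/'+f+'.png',im[:,:,::-1]); np.savez('pics/'+f+'.npz',im=im,d=d); return im,d
E
python3 - <<'E'
from h import *
for n in('top','side'):
    print(r.camera_params(n)); snap(n,n+'0')
print(r.read_state())
E
```

```text
{'fx': 374.99913597266686, 'fy': 374.99913597266686, 'cx': 256.5878865473691, 'cy': 195.20976020733974, 'k1': -0.060111600124528604, 'xyz': array([ 0.39514052, -0.00851647,  1.08326427]), 'attitude': array([-2.14189259,  2.08964394, -0.20668848])}
{'fx': 357.1674300875694, 'fy': 357.1674300875694, 'cx': 255.14965625613033, 'cy': 193.708286515795, 'k1': -0.10395164202531772, 'xyz': array([ 0.40366319, -0.88869269,  0.70140216]), 'attitude': array([-2.14548383,  0.2136898 , -0.13682206])}
{'time_s': 0.1, 'joint_positions': array([ 1.10059753e+00,  3.53567441e-01,  1.63404545e+00, -3.58381779e-05,
        1.15520283e+00, -2.39341629e-03]), 'qvel': array([-1.38415795e-04,  1.89272829e-04, -1.15751843e-03,  2.04158719e-04,
        1.05504960e-04,  7.03118651e-05]), 'joint_torque': array([ 1.31297777e-03, -5.94913745e+01, -3.34928656e+01,  7.00847665e-02,
        1.82913401e-02, -1.56616915e-05]), 'ee_pos': array([0.28163801, 0.55745467, 0.21395204]), 'tcp_rot': array([-7.28063581e-01, -3.05580195e+00,  1.87970516e-03]), 'wrist_force': array([-0.44092893, -0.1438584 , -0.40059916]), 'ft_torque': array([-0.00250044, -0.00448816, -0.00483726]), 'gripper_force': 0.0, 'opening': 0.09181933132014959}
```

View pics/top0.png

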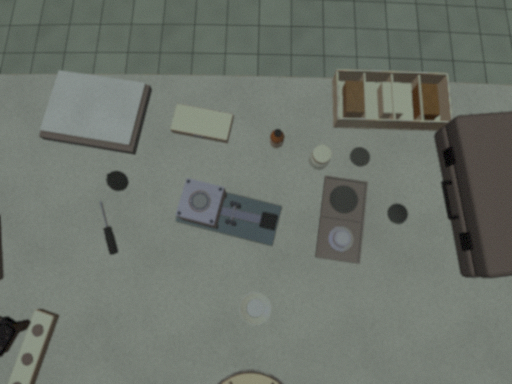

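View pics/side0.png

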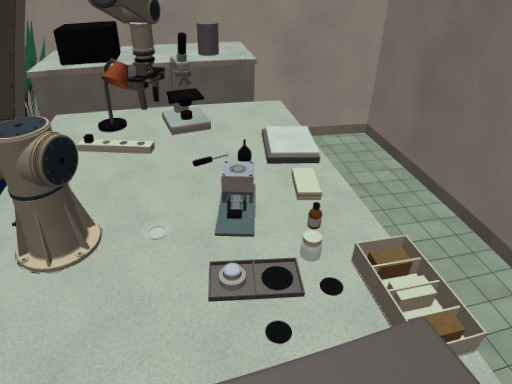

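The top view shows the block around (201,203), the lever pad at (269,221), the rubber pad in the tray at (344,199), and the wide unit at (341,239). The blower is at (117,181), the bottle at (277,137) and the jar at (321,155). The discs at (360,156) and (397,213) are decoys outside the tray.

```bash
cat >> h.py <<'E'
def ray(n,uv):
    p=r.camera_params(n); q=(np.atleast_2d(uv).astype(float)-[p['cx'],p['cy']])/[p['fx'],p['fy']]
    s=q.copy()
    for _ in range(20): s=q/(1+p['k1']*(s**2).sum(1,keepdims=True))
    return p['xyz'],R.from_rotvec(p['attitude']).apply(np.c_[s,np.ones(len(s))]),R.from_rotvec(p['attitude'])
def onz(n,uv,z):
    o,d,_=ray(n,uv); return o+d*((z-o[2])/d[:,2])[:,None]
def cloud(n,d):
    o,v,_=ray(n,np.stack(np.meshgrid(np.arange(512),np.arange(384)),-1).reshape(-1,2))
    return (o+v*d.reshape(-1,1)).reshape(384,512,3)
def blob(m,c,rad=40):
    """component of mask m nearest to pixel c -> centroid, area, contour"""
    n,l,st,ce=cv2.connectedComponentsWithStats(m.astype(np.uint8))
    i=min((i for i in range(1,n) if st[i,4]>25),key=lambda i:np.hypot(*(ce[i]-c)))
    k=cv2.findContours((l==i).astype(np.uint8),0,2)[0]
    return ce[i],st[i,4],max(k,key=len),l==i
E
python3 - <<'E'
from h import *
z=np.load('pics/top0.npz'); im,d=z['im'],z['d']; P=cloud('top',d); g=im.max(2)
np.set_printoptions(precision=4,suppress=True)
print('bench z',np.median(P[280:330,100:200,2]))
# block top by height
win=np.zeros(d.shape,bool); win[165:250,165:290]=1
m=win&(P[...,2]>.10)&(P[...,2]<.13)&(d>0)
c,a,k,mm=blob(m,(201,203)); 
w=onz('top',k[:,0],.116); rc=cv2.minAreaRect(w[:,:2].astype(np.float32)); print('block',c,a,rc,'z',np.median(P[mm][:,2]))
for nm,px,zz,th in(('lever',(269,221),.071,45),('pad',(344,199),.008,55)):
    c,a,k,mm=blob(g<th,px)
    w=onz('top',k[:,0],zz).astype(np.float32)
    print(nm,c,a,onz('top',c,zz),'rect',cv2.minAreaRect(w[:,:2]),'circ',cv2.minEnclosingCircle(w[:,:2]),'z',np.median(P[mm][:,2]),g[mm].mean())
# tray heights and tall obstacles
z=np.load('pics/side0.npz'); im,d=z['im'],z['d'];g=im.max(2)
for nm,px,zz,th in(('lever',(235,208),.071,30),('pad',(277,278),.008,40)):
    c,a,k,mm=blob(g<th,px)
    w=onz('side',k[:,0],zz).astype(np.float32)
    print(nm,c,a,onz('side',c,zz),'rect',cv2.minAreaRect(w[:,:2]))
E
```

```text
bench z 0.001495320534303346
block [199.6771 201.5265] 1601 ((0.5691424608230591, 0.14617402851581573), (0.1069091185927391, 0.10573630034923553), 77.12749481201172) z 0.11724752950100126
lever [268.2577 220.5412] 194 [[ 0.5287 -0.0362  0.071 ]] rect ((0.5286678075790405, -0.036153584718704224), (0.037614449858665466, 0.03850001469254494), 77.3477554321289) circ ((0.527560293674469, -0.035545844584703445), 0.025789864361286163) z 0.07351477807983453 37.41237113402062
pad [397.7018 212.8899] 218 [[ 0.5682 -0.4159  0.008 ]] rect ((0.5679519772529602, -0.41507941484451294), (0.04725680127739906, 0.050499625504016876), 1.2280516624450684) circ ((0.5669378638267517, -0.41484418511390686), 0.026215409860014915) z 0.0046189916368404305 48.68807339449541
lever [233.379 212.5  ] 124 [[ 0.5257 -0.041   0.071 ]] rect ((0.5312549471855164, -0.022718358784914017), (0.08235801756381989, 0.041054315865039825), 79.43539428710938)
pad [276.8526 277.7389] 563 [[ 0.6044 -0.2617  0.008 ]] rect ((0.6047581434249878, -0.2602801024913788), (0.08026915043592453, 0.08009655773639679), 42.490596771240234)
```

```bash
cat >> h.py <<'E'
def to(xyz,ydir=None):
    """shift in tool axes & turn (mod pi, both) to reach xyz with tool y along ydir"""
    s=r.read_state(); T=R.from_rotvec(s['tcp_rot']); t=T.inv().apply(np.array(xyz)-s['ee_pos'])
    out=[np.round(t,4)]
    if ydir is not None:
        y=T.inv().apply([*ydir,0]); a=np.arctan2(-y[0],y[1]); out.append((round(a,4),round(a-np.sign(a)*np.pi,4)))
    return out,'J6',round(s['joint_positions'][5],3),'J1',round(s['joint_positions'][0],3),T.as_matrix().round(3).tolist()
E
python3 - <<'E'
from h import *
z=np.load('pics/top0.npz'); im,d=z['im'],z['d']; P=cloud('top',d); g=im.max(2)
np.set_printoptions(precision=4,suppress=True)
win=np.zeros(d.shape,bool); win[178:222,322:365]=1
for th in(55,60,65,70,75):
    c,a,k,mm=blob(win&(g<th),(344,199)); w=onz('top',k[:,0],.008).astype(np.float32)
    print(th,c,a,onz('top',c,.008),cv2.minEnclosingCircle(w[:,:2]))
win[:]=0; win[225:255,325:360]=1
m=win&(P[...,2]>.032)&(P[...,2]<.06); print('wide',P[m].mean(0),m.sum())
print(to([.5287,-.0362,.1],(.976,-.216)))
E
```

```text
Traceback (most recent call last):
  File "h.py", line 19, in blob
    i=min((i for i in range(1,n) if st[i,4]>25),key=lambda i:np.hypot(*(ce[i]-c)))
ValueError: min() iterable argument is empty
```

```bash
python3 - <<'E'
from h import *
z=np.load('pics/top0.npz'); im,d=z['im'],z['d']; P=cloud('top',d); g=im.max(2)
np.set_printoptions(precision=4,suppress=True)
print(g[199,322:366])
win=np.zeros(d.shape,bool); win[178:222,322:365]=1
t,_=cv2.threshold(g[win],0,255,cv2.THRESH_OTSU)
for th in(t,):
    c,a,k,mm=blob(win&(g<th),(344,199)); w=onz('top',k[:,0],.008).astype(np.float32)
    print(th,c,a,onz('top',c,.008),cv2.minEnclosingCircle(w[:,:2]))
win[:]=0; win[225:255,325:360]=1
m=win&(P[...,2]>.032)&(P[...,2]<.06); print('wide',P[m].mean(0),m.sum())
print(to([.5287,-.0362,.1],(.976,-.216)))
E
```

```text
[89 89 90 90 89 88 89 75 59 58 58 57 56 59 59 58 58 57 56 56 58 57 58 58
 55 58 59 59 58 59 58 57 55 60 59 66 80 80 90 90 88 81 82 94]
74.0 [343.2697 198.8844] 623 [[ 0.606  -0.2564  0.008 ]] ((0.606328547000885, -0.25631096959114075), 0.0423261933028698)
wide [ 0.4884 -0.2396  0.0451] 285
([array([-0.4882, -0.4183,  0.1145]), (np.float64(1.3208), np.float64(-1.8208))], 'J6', np.float64(-0.002), 'J1', np.float64(1.101), [[-0.893, 0.451, -0.001], [0.451, 0.893, -0.001], [-0.0, -0.001, -1.0]])
```

```bash
python3 -m jog '-0.488 -0.418 0.03 1.32 1;-0.488 -0.418 0.03 1.32 1;-0.488 -0.418 0.03 1.32 1;-0.488 -0.418 0.03 1.32 1;-0.488 -0.418 0.03 1.32 1;-0.488 -0.418 0.03 1.32 1;-0.488 -0.418 0.03 1.32 1;-0.488 -0.418 0.03 1.32 1;-0.488 -0.418 0.03 1.32 1;-0.488 -0.418 0.03 1.32 1;-0.488 -0.418 0.03 1.32 1;-0.488 -0.418 0.03 1.32 1' 20
python3 -c "
from h import *
print(to([.5287,-.0362,.1],(.976,-.216)))"
```

```text
time_s: 1.3
ee_pos: [0.5126, 0.0025, 0.1865]
tcp_rot: [-2.449, -1.967, -0.0]
wrist_force: [0.3, 1.1, -0.2]
opening: 0.0007
gripper_force: 0.0
([array([-0.0343,  0.0241,  0.0865]), (np.float64(0.0006), np.float64(-3.141))], 'J6', np.float64(0.219), 'J1', np.float64(0.002), [[0.216, 0.977, -0.0], [0.977, -0.216, 0.0], [0.0, -0.0, -1.0]])
```

```bash
python3 -m jog '0 0 0 0 1;0 0 0 0 1;0 0 0 0 1'
python3 - <<'E'
from h import *
print(to([.5287,-.0362,.1],(.976,-.216)))
snap('top','top1');snap('side','side1')
a=cv2.imread('pics/side1.png')[150:260,180:320]; b=cv2.imread('pics/top1.png')[150:260,180:320]
cv2.imwrite('pics/c1.png',cv2.resize(np.vstack([a]),None,fx=4,fy=4,interpolation=2))
E
```

```text
time_s: 1.6
ee_pos: [0.5117, 0.0053, 0.1864]
tcp_rot: [-2.448, -1.968, 0.001]
wrist_force: [0.7, -0.4, 0.0]
opening: 0.0005
gripper_force: 0.0
([array([-0.0369,  0.0256,  0.0863]), (np.float64(0.001), np.float64(-3.1406))], 'J6', np.float64(0.224), 'J1', np.float64(0.007), [[0.215, 0.977, -0.001], [0.977, -0.215, 0.0], [0.0, -0.001, -1.0]])
```

View pics/c1.png

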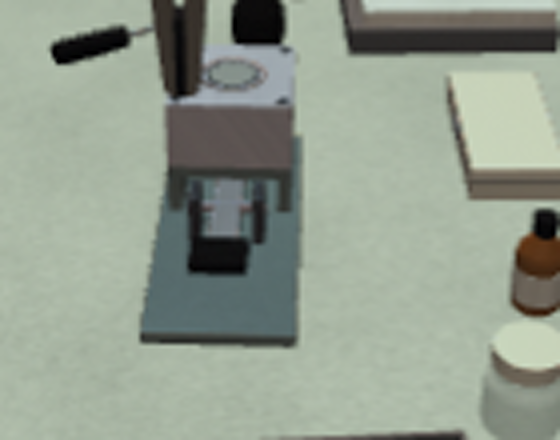

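The crop shows the closed fingers at about (180,95), beside the block, and the lever pad with its top around (220,240). It agrees with the measured lever axis.

```bash
python3 -m jog '-0.04 0.0256 0.06 0 1;-0.04 0.0256 0.06 0 1;-0.04 0.0256 0.105 0 1;-0.04 0.0256 0.105 0 1;-0.04 0.0256 0.115 0 1;-0.04 0.0256 0.12 0 1;-0.04 0.0256 0.125 0 1'; python3 -m jog '0 0 0.005 0 1;-0.001 0 0.01 0 1;-0.001 0 0.014 0 1;-0.002 0 0.018 0 1;-0.002 0 0.02 0 1;-0.002 0 0.02 0 1'
```

```text
time_s: 2.4
ee_pos: [0.5294, -0.0399, 0.0638]
tcp_rot: [2.445, 1.969, 0.001]
wrist_force: [-3.6, -4.7, 11.8]
opening: 0.0003
gripper_force: 5.3
time_s: 3.0
ee_pos: [0.5294, -0.0417, 0.044]
tcp_rot: [2.445, 1.968, 0.002]
wrist_force: [-3.0, -3.9, 6.3]
opening: 0.0005
gripper_force: 3.2
```

```bash
python3 -m jog '0 0 0.003 0 1;0 0 0.006 0 1;0 0 0.009 0 1;0 0 0.009 0 1'; python3 -m jog '0 0 0.001 0 1;0 0 0.002 0 1;0 0 0.002 0 1'
```

```text
time_s: 3.4
ee_pos: [0.5294, -0.0418, 0.0353]
tcp_rot: [2.445, 1.969, 0.002]
wrist_force: [-4.1, -4.5, 10.3]
opening: 0.0004
gripper_force: 5.5
time_s: 3.7
ee_pos: [0.5296, -0.0418, 0.0348]
tcp_rot: [2.445, 1.968, 0.002]
wrist_force: [-10.4, -3.8, 30.8]
opening: 0.0005
gripper_force: 15.5
```

Force jumped to 31 N at z = 0.035, so the lever has reached its stop. I'll release, rise clear of it and look.

```bash
python3 -m jog '0 0 -0.02 0 1;0 0 -0.07 0 0.5;0 0 -0.12 0 0;-0.04 0 -0.17 0 0;-0.06 0 -0.19 0 0;-0.06 0 -0.19 0 0'
python3 - <<'E'
from h import *
np.set_printoptions(precision=4,suppress=True)
im,d=snap('top','top2'); P=cloud('top',d)
win=np.zeros(d.shape,bool); win[165:250,165:250]=1
m=win&(P[...,2]>.13)&(P[...,2]<.17)
c,a,k,mm=blob(m,(201,203)); w=onz('top',k[:,0],.145).astype(np.float32)
print('barrel',c,a,onz('top',c,.145),cv2.minEnclosingCircle(w[:,:2]),'z',np.median(P[mm],axis=0))
im2,d2=snap('side','side2')
P2=cloud('side',d2);win[:]=0;win[140:180,200:290]=1
m=win&(P2[...,2]>.135)&(P2[...,2]<.16);c,a,k,mm=blob(m,(238,168));w=onz('side',k[:,0],.145).astype(np.float32)
print('side',c,a,onz('side',c,.145),cv2.minEnclosingCircle(w[:,:2]),np.median(P2[mm],axis=0))
print(to([.569,.146,.119],(.976,-.216)))
cv2.imwrite('pics/c2.png',np.vstack([cv2.resize(x[150:250,160:320,::-1],None,fx=3,fy=3,interpolation=2) for x in(im,im2)]))
E
```

```text
time_s: 4.3
ee_pos: [0.5181, -0.1025, 0.2274]
tcp_rot: [2.442, 1.962, 0.01]
wrist_force: [0.6, -0.4, 0.1]
opening: 0.0382
gripper_force: 0.0
barrel [197.9732 199.3869] 336 [[0.5687 0.146  0.145 ]] ((0.5688986778259277, 0.14566022157669067), 0.027275677770376205) z [0.5688 0.1455 0.1472]
side [235.8409 161.3523] 88 [[0.5632 0.1374 0.145 ]] ((0.568352460861206, 0.13611489534378052), 0.03245937079191208) [0.5644 0.1398 0.1439]
([array([ 0.2519, -0.0019,  0.1039]), (np.float64(0.0003), np.float64(-3.1413))], 'J6', np.float64(0.022), 'J1', np.float64(-0.195), [[0.216, 0.976, 0.004], [0.976, -0.216, -0.001], [0.0, 0.004, -1.0]])
```

View pics/c2.png

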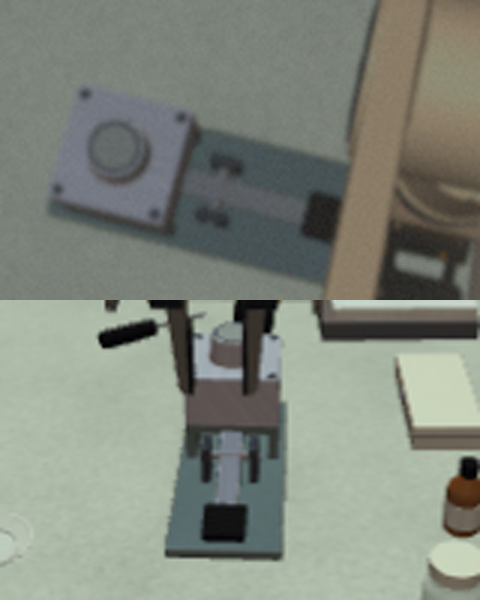

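Both crops show the barrel standing out of the block: at (117,150) in the top crop and (228,345) in the side crop. The lever is down and stays there. I measure the barrel centre at (0.569, 0.146), with its top near 0.145.

```bash
python3 -m jog '0.25 -0.002 0.02 0 0;0.25 -0.002 0.02 0 0;0.25 -0.002 0.02 0 0;0.25 -0.002 0.02 0 0;0.25 -0.002 0.02 0 0;0.25 -0.002 0.02 0 0;0.25 -0.002 0.02 0 0;0.25 -0.002 0.02 0 0;0.25 -0.002 0.02 0 0'
python3 -c "
from h import *
print(to([.5688,.146,.12],(.976,-.216)),r.read_state()['opening'])"
```

```text
time_s: 5.3
ee_pos: [0.5668, 0.1431, 0.2005]
tcp_rot: [-2.45, -1.967, 0.001]
wrist_force: [-0.8, 0.2, -0.5]
opening: 0.0922
gripper_force: 0.0
([array([0.0033, 0.0014, 0.0805]), (np.float64(-0.0002), np.float64(3.1414))], 'J6', np.float64(0.463), 'J1', np.float64(0.245), [[0.216, 0.976, -0.001], [0.976, -0.216, -0.0], [-0.0, -0.0, -1.0]]) 0.09224965458376826
```

```bash
python3 -m jog '0.0033 0.0014 0.03 0 0;0.0033 0.0014 0.06 0 0;0.0033 0.0014 0.075 0 0;0.0033 0.0014 0.08 0 0;0.0033 0.0014 0.08 0 0' && python3 -m jog '0 0 0 0 0.3;0 0 0 0 0.4;0 0 0 0 0.5;0 0 0 0 0.6;0 0 0 0 0.7;0 0 0 0 0.7;0 0 0 0 0.7' 30
```

```text
time_s: 5.8
ee_pos: [0.5693, 0.1464, 0.1206]
tcp_rot: [-2.45, -1.967, 0.001]
wrist_force: [-0.3, 0.9, 0.2]
opening: 0.0917
gripper_force: 0.0
time_s: 6.5
ee_pos: [0.5696, 0.1471, 0.1209]
tcp_rot: [2.449, 1.968, 0.001]
wrist_force: [0.7, 0.4, 2.5]
opening: 0.051
gripper_force: 29.9
```

```bash
python3 -m jog '0 0 -0.01 0 0.7;0 0 -0.02 0 0.7;0 0 -0.035 0 0.7;0 0 -0.05 0 0.7;0 0 -0.065 0 0.7;0 0 -0.08 0 0.7;0 0 -0.095 0 0.7;0 0 -0.11 0 0.7;0 0 -0.11 0 0.7;0 0 -0.11 0 0.7' 30
python3 -c "
from h import *
print(to([.605,-.258,.12],(-.153,-.988)))"
```

```text
time_s: 7.5
ee_pos: [0.5693, 0.147, 0.2308]
tcp_rot: [2.449, 1.968, 0.0]
wrist_force: [0.1, -0.3, -2.9]
opening: 0.0516
gripper_force: 29.9
([array([-0.3878,  0.122 ,  0.1107]), (np.float64(1.5074), np.float64(-1.6342))], 'J6', np.float64(0.467), 'J1', np.float64(0.25), [[0.215, 0.977, 0.0], [0.977, -0.215, 0.0], [0.0, 0.0, -1.0]])
```

```bash
python3 -m jog '-0.03 0.01 0 0.1 0.7;-0.065 0.02 0 0.2 0.7;-0.1 0.03 0 0.34 0.7;-0.135 0.042 0 0.48 0.7;-0.17 0.053 0 0.62 0.7;-0.205 0.064 0 0.76 0.7;-0.24 0.075 0 0.9 0.7;-0.275 0.086 0 1.04 0.7;-0.31 0.097 0 1.18 0.7;-0.345 0.108 0.01 1.32 0.7;-0.37 0.116 0.02 1.43 0.7;-0.388 0.122 0.03 1.507 0.7' 30; python3 -m jog '0 0 0.02 0 0.7;0 0 0.04 0 0.7;0 0 0.06 0 0.7;0 0 0.06 0 0.7;0 0 0.06 0 0.7'
python3 - <<'E'
from h import *
np.set_printoptions(precision=4,suppress=True)
print(to([.605,-.258,.05],(-.153,-.988)))
im2,d=snap('side','side3'); im,_=snap('top','top3')
g=im2.max(2); win=np.zeros(g.shape,bool); win[255:300,250:302]=1
c,a,k,mm=blob(win&(g<40),(277,278)); w=onz('side',k[:,0],.008).astype(np.float32); print(c,a,cv2.minEnclosingCircle(w[:,:2]))
cv2.imwrite('pics/c3.png',cv2.resize(im2[170:310,190:350,::-1],None,fx=4,fy=4,interpolation=2))
E
```

```text
time_s: 8.7
ee_pos: [0.6042, -0.2601, 0.1988]
tcp_rot: [-3.131, 0.249, 0.003]
wrist_force: [0.9, -0.8, -3.2]
opening: 0.0513
gripper_force: 29.9
time_s: 9.2
ee_pos: [0.6044, -0.258, 0.1399]
tcp_rot: [-3.132, 0.24, 0.003]
wrist_force: [-0.1, -1.0, -1.8]
opening: 0.0508
gripper_force: 29.9
([array([ 0.0007, -0.    ,  0.0899]), (np.float64(0.0004), np.float64(-3.1411))], 'J6', np.float64(1.318), 'J1', np.float64(-0.406), [[0.988, -0.153, -0.002], [-0.153, -0.988, 0.001], [-0.002, -0.0, -1.0]])
[276.771  277.7388] 559 ((0.6042580604553223, -0.25965410470962524), 0.04119462892413139)
```

View pics/c3.png

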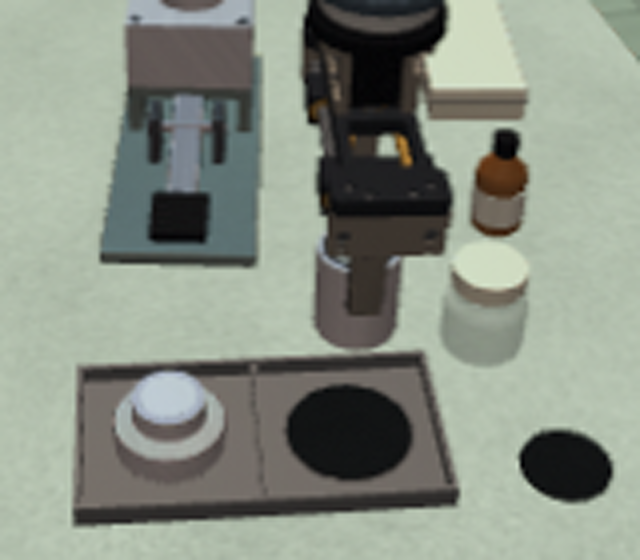

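The crop shows the barrel held upright at (355,295), and the free bay's pad centred at (350,432). The pad measures about (0.6045, -0.258), right under the tool. I'll lower it gently.

```bash
python3 -m jog '0 0 0.02 0 0.7;0 0 0.04 0 0.7;0 0 0.06 0 0.7;0 0 0.075 0 0.7;0 0 0.085 0 0.7;0 0 0.09 0 0.7;0 0 0.09 0 0.7;0 0 0.09 0 0.7'; python3 -m jog '0 0 0.001 0 0.7;0 0 0.002 0 0.7;0 0 0.003 0 0.7;0 0 0.004 0 0.7;0 0 0.004 0 0.7'
```

```text
time_s: 10.1
ee_pos: [0.6054, -0.2584, 0.0513]
tcp_rot: [3.132, -0.24, 0.002]
wrist_force: [-0.5, -0.5, -2.3]
opening: 0.0509
gripper_force: 29.9
time_s: 10.6
ee_pos: [0.6048, -0.2582, 0.0465]
tcp_rot: [-3.132, 0.241, 0.0]
wrist_force: [-0.6, 0.9, -2.2]
opening: 0.0509
gripper_force: 29.9
```

```bash
python3 -m jog '0 0 0.001 0 0.7;0 0 0.0015 0 0.7;0 0 0.002 0 0.7;0 0 0.002 0 0.7'; python3 -m jog '0 0 0.0007 0 0.7;0 0 0.0013 0 0.7;0 0 0.0013 0 0.7'
```

```text
time_s: 11.0
ee_pos: [0.6049, -0.2582, 0.0445]
tcp_rot: [-3.132, 0.24, 0.0]
wrist_force: [-0.3, 0.4, -2.5]
opening: 0.0514
gripper_force: 29.9
time_s: 11.3
ee_pos: [0.6051, -0.2583, 0.0438]
tcp_rot: [3.132, -0.24, 0.001]
wrist_force: [-0.4, -0.6, 3.4]
opening: 0.0509
gripper_force: 29.9
```

Contact came at z = 0.044 with a force change of about 6 N. I'll release, rise straight up, clear the area and check.

```bash
python3 -m jog '0 0 0 0 0.4;0 0 0 0 0.3;0 0 0 0 0.1;0 0 0 0 0;0 0 0 0 0;0 0 0 0 0'; python3 -m jog '0 0 -0.02 0 0;0 0 -0.05 0 0;0 0 -0.09 0 0;0 0 -0.13 0 0;0 0 -0.17 0 0;-0.05 0 -0.2 0 0;-0.1 0 -0.2 0 0;-0.15 0 -0.2 0 0;-0.2 0 -0.2 0 0;-0.2 0 -0.2 0 0;-0.2 0 -0.2 0 0'
python3 - <<'E'
from h import *
im,d=snap('top','top4'); im2,d2=snap('side','side4'); P=cloud('top',d)
win=np.zeros(d.shape,bool); win[170:230,315:375]=1
m=win&(P[...,2]>.055)&(P[...,2]<.09)
c,a,k,mm=blob(m,(344,199)); w=onz('top',k[:,0],.068).astype(np.float32); print(c,a,cv2.minEnclosingCircle(w[:,:2]),np.median(P[mm],axis=0))
cv2.imwrite('pics/c4.png',np.vstack([cv2.resize(x[a:a+120,190:390,::-1],None,fx=2.4,fy=2.4,interpolation=2) for x,a in((im,140),(im2,190))]))
E
```

```text
time_s: 11.9
ee_pos: [0.6049, -0.2582, 0.0433]
tcp_rot: [-3.132, 0.24, 0.0]
wrist_force: [0.4, -0.3, 0.9]
opening: 0.0913
gripper_force: 0.0
time_s: 13.0
ee_pos: [0.4065, -0.2277, 0.2439]
tcp_rot: [3.132, -0.242, 0.002]
wrist_force: [0.8, 0.0, -0.5]
opening: 0.0922
gripper_force: 0.0
[349.04467354 196.13402062] 291 ((0.6027977466583252, -0.2581508457660675), 0.027597738429903984) [ 0.60231279 -0.25824035  0.06972948]
```

View pics/c4.png

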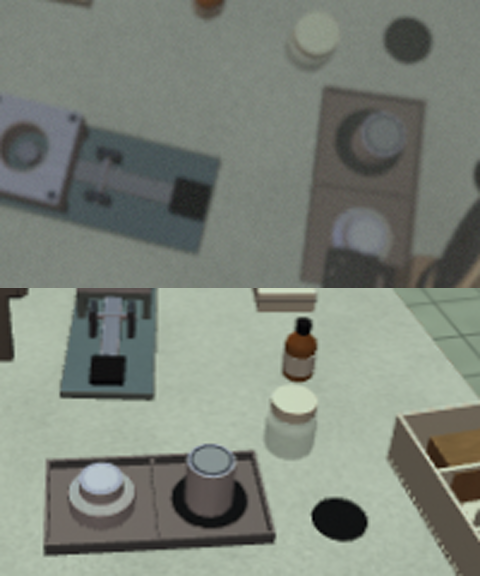

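The barrel stands upright with its glass up, centred on the pad (side crop at (210,490)). The well is empty and the other things are where they were.

```bash
python3 -c "
from rig import r
print(r.finish_job())"
```

```text
the job is handed in; nothing more can be done
None
```

The job is handed in: I pressed the lever fully down and released it, then lifted the barrel out and set it upright, glass up, within about 2 mm of the rubber pad's centre; it took about 13 s, and the other things in view were undisturbed.

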